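Index the scan carousel to the arch model and start the scan

TASK

Scan the horseshoe-shaped dental arch print. First take the bottle that was left standing between the carousel's trays and stand it upright in the square drip tray; then, by its bar knob, turn the carousel the shorter way round until the arch print is squarely in front of the scan head, keeping all four prints in their trays, and after that press the scan button fully down and let go. Do not push the bottle with the carousel, and leave the jar, cup and mouse where they are.

Things in the scene. Friction and masses are not known exactly. Their poses are not given: they have to be found in the camera images.
- scanner: Fixed scanner: round grey deck (diameter 324 mm, top 10 mm above the bench) with a white block on its edge, the scan head (75 x 120 mm, 105 mm high). Origin: on the carousel's vertical turning axis, at bench level. x points level from the axis to the middle of the scan head (its inner face at x = 169 mm), z up. A print is squarely in front when its centre is on this +x axis.
- rotor: The carousel, origin on the turning axis, z up. Four round trays on arms at 45, 135, 225 and 315 degrees from its x axis: centres 110 mm from the axis, outer diameter 80 mm, floor 22 mm and rim 30 mm above the bench, a loose print in each (tops at most 46 mm above the bench), open gaps between. It turns endlessly (no stops or detents), rubs with 0.15 N m and stays where left.
- knob_grip (a point): Grip point of the carousel's black bar knob: on the turning axis, half-way up the bar, 137 mm above the bench. The bar is 66 mm long along this frame's x, 16 mm wide along y; it rises from 118 to 154 mm above the bench, on a round collar of radius 27 mm. The whole carousel turns with it. Scan head and prints are lower than the bar.
- arch_center (a point): The print to be scanned: a horseshoe (open ring) 62 mm across and 22 mm high. Printed in matt off-white resin like the other three prints. Centre of its circle, 10 mm above the tray's floor; z up. It lies in any of the four trays at any yaw, loose by up to about 6 mm.
- block_center (a point): Another print: rectangular block 50 x 36 x 18 mm with a stub on top. Centre, 10 mm above the tray's floor; z up.
- puck_center (a point): Another print: plain round puck 62 mm across, 20 mm high. Centre, 10 mm above the tray's floor; z up.
- bar_center (a point): Another print: straight narrow bar 63 x 16 x 14 mm with three stubs. Centre, 10 mm above the tray's floor; z up.
- bottle_center (a point): Loose white bottle, 130 mm high, body diameter 44 mm up to 100 mm above its foot, then a shoulder and a cap of 26 mm; about 0.11 to 0.22 kg. This point is on its axis, 65 mm above its foot; z up. It starts on the scanner's deck in a gap between two trays; a turn of some 10 degrees would push a tray against it.
- tray_in (a point): Fixed square grey drip tray on the bench, 120 x 120 mm outside, walls 4 mm thick and 14 mm high; this point is the centre of its inner floor, x and y along its sides. The bottle fits anywhere in it.
- scan_button_top (a point): Centre of the top of the round black scan button (diameter 34 mm) on a white console (100 x 100 x 30 mm, fixed on the bench); pressed straight down.
- scan_button (a joint): Travel of the scan button in m: 0 up, 0.006 fully down (about 4 N); it counts as pressed beyond 0.0045 and springs back.
- jar: Bystander: loose jar, diameter 64 mm, 100 mm high; origin at the centre of its foot.
- cup: Bystander: loose white cup, rim diameter 72 mm, 85 mm high; origin at the centre of its foot.
- mouse: Bystander: loose black computer mouse 100 x 58 x 22 mm; origin at the centre of its underside.
Things that resemble listed ones, but are neither listed nor needed, are in the scene too. What is shaped like the part that bears bottle_center but green is not meant.

How it is judged:
By the outcome, as a careful person would: the job done as asked, in the order asked, and still so for the second after the job is handed in, with the robot touching nothing.
It also fails if it takes over 72 s, if anything falls off the work surface, if the arm or the gripper's body presses on something with over 40 N, if the wrist force passes 120 N, or if a joint passes its speed limit or range.

ROBOT

A 6-joint arm with a two-finger parallel gripper is mounted at the origin on the work surface. World frame = base frame: x ahead of the robot, y to its left, z up, the work surface at z = 0. Lengths are in m, angles in degrees, forces in N, time in s.
With the tool pointing down it reaches from about 0.375 to 0.9 m from the base axis. Payload 3.1 kg.
Tool frame: the origin (TCP) lies on the centre line of the jaws, within the pads' length; the fingertips stand 17 mm ahead of it and the grasp point (between the pads) lies 2 mm behind it; y points along the fingers, x is the direction in which the jaws open and shut, and the axes are right-handed (so a half turn about y gives the same grasp; the last joint's range is limited). The gripper opens to 87 mm and grips with 3 to 60 N. Pads are 19 mm wide; open, the fingers measure 117 mm over their backs; the gripper's body (75 mm by 190 mm) begins 51 mm behind the grasp point.
Start: joints at [62.366, 30.224, 82.088, -0, 67.689, -10.227], TCP at [0.187, 0.596, 0.24] pointing down, gripper open.
Joint ranges: [-176.69, 176.69], [-43.24, 126.21], [12.49, 139.97], [-82, 262], [0, 151.66], [-163.58, 163.58]. Speed limits (degrees/s): [159.86, 159.86, 180, 180, 180, 180].

INTERFACE

Orientations are given as a 3x3 rotation matrix whose columns are the frame's x, y, z axes.
In Python, from rig import read_state, capture, camera_info, hand_in, trace, tip_of gives the robot as it stands.
- The arm moves only by the tool jog_arm, never from a script. Its argument "steps" is a list of rows, each an object with "fingers": the opening in per cent of the stroke, from 0 (shut) to 100 (fully open); "delta_pos": the shift along the world's x, y, z in mm, a list of three; "turn": the turn about the world's z in degrees. A call has 1 to 20 rows; each row is the pose to reach, as a shift and turn from the pose commanded when the call began; what a row does not reach only later rows make up. A row lasts 1/12 s, in which the tool goes at most 41.7 mm and 7.16 degrees, less where a joint would pass 70% of its speed; a pose out of reach is approached as far as the arm can. A call with a gripper value outside its range is refused whole. The fingers move at their own pace and stop on an object; the grip force is fixed at half the most. Time passes only in rows, so rows that repeat a pose let the fingers close. It gives the time, the measured TCP pose, the force and the opening at its end, in the units of the state.
- read_state(): the state, without advancing time (a new reading comes with each control period).
- capture(name): name is "scene" or "side" or "wrist"; returns the picture (400x640x3 uint8, red, green, blue); there is no depth.
- camera_info(name): a dict with "fov_y" (degrees; the focal length in pixels is half the picture's height over the tangent of half this angle, whatever the lens; pixels are square), "cx", "cy" (the principal point, pixels), "k1" (the pictures are not rectified: a ray, as slopes to the right and down, at radius r is drawn at 1 + k1 r^2 times it, then the intrinsics apply), "view" (4x4, takes a point from world to camera coordinates); the wrist camera has in their place "tool_from_camera" (4x4, takes a point from camera to tool coordinates, whose origin is the TCP and whose axes are the tool frame's). Camera axes: x right, y down, z forward; pixel columns grow to the right and rows downward; lengths in m; the calibration is good to about 2 mm. A picture is of the moment at which its call begins: read the wrist's pose just before it. camera_info takes no time and is no camera call.
- hand_in(): hands the job in, once; it reports no verdict.
Trained networks look in the newest picture that a camera, given by its name, has taken for a name from the list of things; names that differ only in an ending like _2 or _b are one class to them, and where a whole thing is asked for, a point or a joint stands for the part that bears it (a point fixed in the world has none). Each returns a list of dicts, best first, with "confidence" (0 to 1); they miss things now and then, are a little off and sometimes report something else, mostly with a low value. They report only what shows in the picture. A call takes as long as a camera call. They do not tell look-alikes from the thing itself.
- trace(target, camera): "mask" (400x640 bool, what is visible of it).
- tip_of(target, camera): "position" ([x, y, z] in m, in world coordinates, good to about 4 mm: a listed point, or the origin of a listed thing).
The state is a dict: "time_s": time; "joint_positions": joint angles; "qvel": joint speeds; "tau": joint torques, N m; "position": TCP position; "tcp_rot": TCP orientation; "force": force on the tool from outside, world axes, zero at the start; "moment": the same for the moment, N m; "opening": opening from 0.0 (shut) to 1.0 (fully open).
Only numpy, scipy, OpenCV 4.12 (cv2) and the standard library are available. Lean on these libraries where they do the work, as an engineer would, in place of code of your own. Each camera call takes 0.05 s, during which the arm holds its last target.

## Working session

There is one attempt and no reset: what is moved stays moved. The work goes in short steps, Python scripts to look and compute and a tool call to move; the robot and the scene stay as the last step left them, time stands still between calls to the robot, and variables do not carry over. Pictures are saved under pics/ and viewed, and the job is handed in when it is done.

Besides the shell and the picture viewer there is one more tool, called after "Call:" as a command line: name --argument value ..., lists and objects as JSON in quotes. jog_arm: Moves the arm, as the interface text tells. Its arguments: {"type":"object","properties":{"steps":{"type":"array","items":{"type":"object","properties":{"fingers":{"type":"number"},"delta_pos":{"type":"array","items":{"type":"number"}},"turn":{"type":"number"}}}}},"required":["steps"]}

```bash
mkdir -p pics
python3 - <<'E'
from rig import *
import cv2,numpy as np
s=read_state(); print({k:np.round(v,3).tolist() for k,v in s.items()})
for n in ["scene","side"]:
    im=capture(n); cv2.imwrite(f"pics/{n}0.png",im[:,:,::-1])
    ci=camera_info(n); print(n,ci['fov_y'],ci['cx'],ci['cy'],ci['k1'],np.round(ci['view'],3).tolist())
print(camera_info('wrist'))
print(read_state()['time_s'])
E
```

```text
{'time_s': 0.0, 'joint_positions': [62.367, 30.279, 82.159, -0.001, 67.689, -10.226], 'qvel': [0.054, -0.01, 0.047, 0.03, 0.023, 0.046], 'tau': [0.0, -44.005, -17.659, 0.063, 0.058, -0.0], 'position': [0.187, 0.596, 0.239], 'tcp_rot': [[0.299, -0.001, -0.954], [0.954, -0.002, 0.299], [-0.002, -1.0, 0.0]], 'force': [0.138, 0.376, 0.352], 'moment': [0.005, 0.017, 0.035], 'opening': 1.001}
scene 57.137846926912296 316.4666906199311 196.29861011659216 -0.0833371488175319 [[0.292, 0.956, -0.002, -0.226], [0.667, -0.205, -0.717, -0.31], [-0.686, 0.208, -0.697, 1.48], [0.0, 0.0, 0.0, 1.0]]
side 47.93387247355393 316.4721430687672 191.95850993209612 -0.0014888566891189672 [[0.91, -0.414, -0.013, -0.55], [-0.235, -0.49, -0.839, 0.254], [0.341, 0.767, -0.544, 0.984], [0.0, 0.0, 0.0, 1.0]]
{'fov_y': 62.08012527467159, 'cx': 318.40356285257775, 'cy': 207.63692470606293, 'k1': -0.031129420010579934, 'tool_from_camera': array([[ 9.99997672e-01, -1.38817282e-03, -1.65218775e-03,
        -3.81191273e-04],
       [ 1.16437779e-03, -2.97511576e-01,  9.54717501e-01,
        -1.44535033e-01],
       [-1.81685787e-03, -9.54717202e-01, -2.97509267e-01,
         8.17814961e-02],
       [ 0.00000000e+00,  0.00000000e+00,  0.00000000e+00,
         1.00000000e+00]])}
0.1
```

View pics/scene0.png

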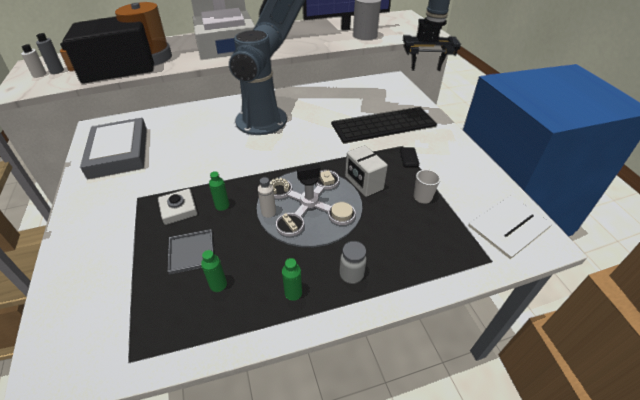

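View pics/side0.png

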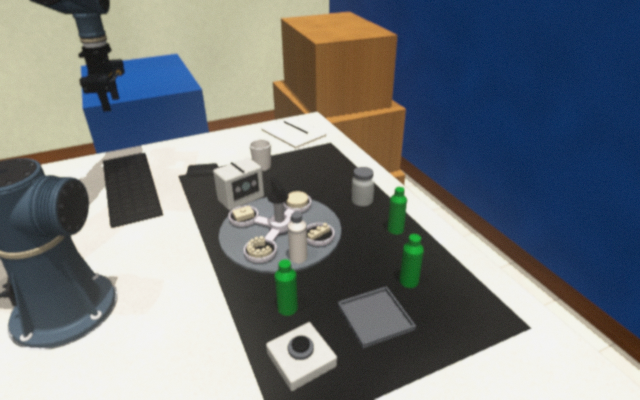

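Run:
```python
from rig import *
import numpy as np
for c in ["scene","side"]:
  for n in ["scanner","rotor","knob_grip","arch_center","block_center","puck_center","bar_center","bottle_center","tray_in","scan_button_top","jar","cup","mouse"]:
    print(c,n,[(round(float(d['confidence']),2),(np.array(d['position'])*1000).round().tolist()) for d in tip_of(n,c)])
```

```text
scene scanner [(0.67, [519.0, 55.0, -2.0])]
scene rotor [(0.88, [523.0, 53.0, 20.0])]
scene knob_grip [(0.7, [524.0, 56.0, 135.0])]
scene arch_center [(0.53, [440.0, -26.0, 28.0]), (0.25, [446.0, 134.0, 37.0])]
scene block_center [(0.64, [446.0, 134.0, 35.0])]
scene puck_center [(0.75, [604.0, 126.0, 31.0]), (0.55, [419.0, -337.0, 56.0])]
scene bar_center [(0.45, [599.0, -30.0, 31.0])]
scene bottle_center [(0.94, [444.0, -206.0, 62.0]), (0.88, [523.0, -76.0, 76.0]), (0.87, [727.0, -250.0, 70.0]), (0.74, [800.0, -69.0, 70.0]), (0.36, [589.0, 409.0, 0.0])]
scene tray_in [(0.82, [598.0, -311.0, 10.0])]
scene scan_button_top [(0.46, [414.0, -344.0, 52.0]), (0.33, [600.0, -308.0, 6.0])]
scene jar [(0.64, [795.0, 89.0, 3.0]), (0.45, [520.0, 53.0, -3.0])]
scene cup [(0.97, [591.0, 409.0, 0.0])]
scene mouse [(0.52, [407.0, 455.0, 2.0])]
side scanner [(0.79, [523.0, 50.0, -0.0])]
side rotor [(0.75, [525.0, 52.0, 21.0]), (0.67, [443.0, -25.0, 33.0])]
side knob_grip [(0.85, [524.0, 51.0, 137.0])]
side arch_center [(0.74, [437.0, -23.0, 32.0])]
side block_center [(0.76, [444.0, 131.0, 34.0])]
side puck_center [(0.58, [601.0, 129.0, 31.0])]
side bar_center [(0.68, [603.0, -28.0, 34.0])]
side bottle_center [(0.92, [808.0, -70.0, 63.0]), (0.87, [520.0, -76.0, 79.0]), (0.78, [727.0, -249.0, 64.0]), (0.76, [442.0, -209.0, 62.0]), (0.7, [591.0, 407.0, -0.0])]
side tray_in [(0.64, [603.0, -310.0, 4.0])]
side scan_button_top [(0.53, [419.0, -341.0, 54.0])]
side jar [(0.72, [792.0, 89.0, -1.0]), (0.23, [402.0, 457.0, -2.0])]
side cup [(0.68, [794.0, 90.0, -1.0]), (0.64, [588.0, 406.0, 1.0])]
side mouse [(0.82, [403.0, 456.0, 1.0])]
```

```bash
cat > h.py <<'E'
from rig import *
import numpy as np, cv2
def cam(n,st=None):
    ci=camera_info(n); f=200/np.tan(np.radians(ci['fov_y']/2))
    if n=='wrist':
        st=st or read_state(); T=np.eye(4);T[:3,:3]=st['tcp_rot'];T[:3,3]=st['position']
        V=np.linalg.inv(T@ci['tool_from_camera'])
    else: V=np.array(ci['view'])
    K=np.array([[f,0,ci['cx']],[0,f,ci['cy']],[0,0,1]]); d=np.array([ci['k1'],0,0,0.])
    return K,d,V
def proj(n,P,st=None):
    K,d,V=cam(n,st); P=np.atleast_2d(P).astype(float)
    return cv2.projectPoints(P.reshape(-1,1,3),cv2.Rodrigues(V[:3,:3])[0],V[:3,3],K,d)[0][:,0]
def unproj(n,px,z,st=None):
    K,d,V=cam(n,st); px=np.atleast_2d(px).astype(float)
    u=cv2.undistortPoints(px.reshape(-1,1,2),K,d)[:,0]
    R=V[:3,:3].T;c=-R@V[:3,3]; r=np.c_[u,np.ones(len(u))]@R.T
    return c+r*((z-c[2])/r[:,2])[:,None]
E
python3 - <<'E'
import cv2
a=cv2.imread('pics/scene0.png')[140:260,240:400]; b=cv2.imread('pics/side0.png')[150:280,205:365]
cv2.imwrite('pics/c1.png',cv2.resize(a,None,fx=5,fy=5,interpolation=2)); cv2.imwrite('pics/c2.png',cv2.resize(b,None,fx=4.5,fy=4.5,interpolation=2))
E
```

```text
(no output)
```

View pics/c1.png

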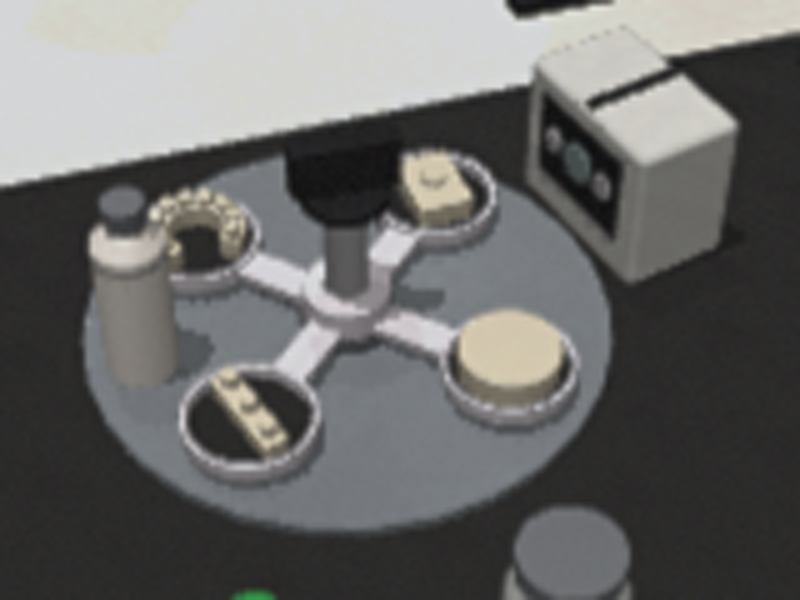

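View pics/c2.png

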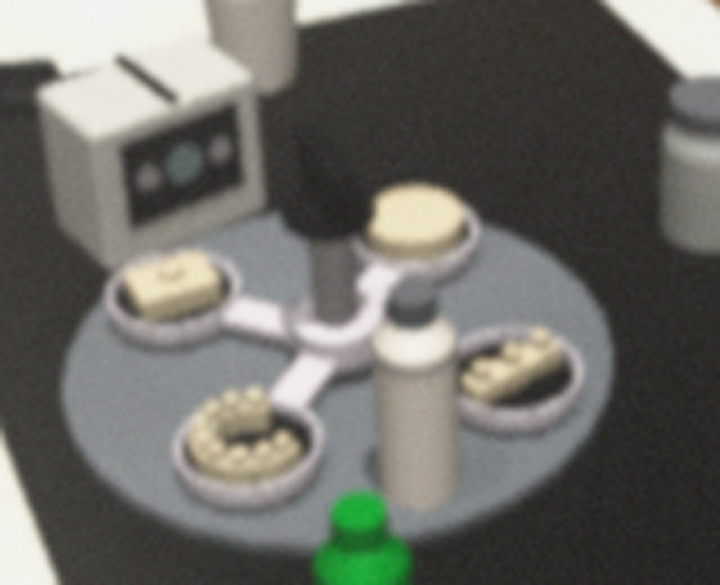

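Run:
```python
from h import *
from scipy.optimize import least_squares
A=np.array([[535,72],[637,165],[738,122],[622,28]])/5+[240,140]
B=np.array([[95,138],[255,82],[205,43],[40,95]])/4.5+[205,150]
print(unproj('scene',A,.105).round(3)); print(unproj('side',B,.105).round(3))
def model(p):
    x,y,ph,z=p;c,s=np.cos(ph),np.sin(ph)
    return np.array([[x+c*r-s*t,y+s*r+c*t,z] for r,t in [(.169,-.06),(.169,.06),(.244,.06),(.244,-.06)]])
X0=np.array([.523,.053])
best=None
for sg in (1,-1):
  for ph in np.radians(np.arange(0,360,30)):
    def f(p):
      M=model(p)
      if sg<0:M=M[[1,0,3,2]]
      MB=M[[0,1,2,3]]
      return np.r_[(proj('scene',M)-A).ravel(),(proj('side',MB)-B).ravel(),(p[:2]-X0)/.003,(p[3]-.105)/.003]
    r=least_squares(f,[*X0,ph,.105])
    if best is None or r.cost<best[0]: best=(r.cost,r.x,sg,f(r.x))
print(best[0],best[1],np.degrees(best[1][2]),best[3].round(1))
sc=best[1]
for n,p in dict(arch=(438,-25),block=(445,132.5),puck=(602,127),bar=(601,-29),bottle=(521,-76)).items():
    d=np.array(p)/1000-X0; print(n,np.degrees(np.arctan2(d[1],d[0])).round(1),np.hypot(*d).round(4))
# tray, button, direction
for c,n in [('scene','tray_in'),('side','scan_button_top'),('scene','knob_grip'),('side','knob_grip')]:
  r=trace(n,c); 
  for d in r[:2]:
    m=d['mask'].astype(np.uint8); ys,xs=np.nonzero(m); print(c,n,d['confidence'],xs.min(),xs.max(),ys.min(),ys.max(),m.sum())
    if n=='knob_grip' : 
      cv2.imwrite(f'pics/m_{c}.png',m*255)
print(read_state()['time_s'])
```

```text
[[0.443 0.201 0.105]
 [0.544 0.227 0.105]
 [0.525 0.302 0.105]
 [0.416 0.271 0.105]]
[[0.425 0.197 0.105]
 [0.534 0.22  0.105]
 [0.521 0.283 0.105]
 [0.407 0.263 0.105]]Traceback (most recent call last):
  File "<stdin>", line 18, in <module>
    return func(*args, **kwargs)
    vector_fun = VectorFunction(
        fun_wrapped,
    ...<6 lines>...
        workers=workers
    )
    self.J, dct = approx_derivative(
                  ~~~~~~~~~~~~~~~~~^
        self.fun_wrapped, self.x, f0=self.f, **finite_diff_options
        ^^^^^^^^^^^^^^^^^^^^^^^^^^^^^^^^^^^^^^^^^^^^^^^^^^^^^^^^^^
    )
    ^
    J, _nfev = _dense_difference(fun_wrapped, x0, f0, h,
               ~~~~~~~~~~~~~~~~~^^^^^^^^^^^^^^^^^^^^^^^^
                             use_one_sided, method,
                             ^^^^^^^^^^^^^^^^^^^^^^
                             mf)
                             ^^^
    df = [f_eval - f0 for f_eval in f_evals]
                                    ^^^^^^^
    f = np.atleast_1d(self.fun(x, *self.args, **self.kwargs))
                      ~~~~~~~~^^^^^^^^^^^^^^^^^^^^^^^^^^^^^^
    return np.atleast_1d(self.fun(x))
                         ~~~~~~~~^^^
    return self.f(x, *self.args, **self.kwargs)
           ~~~~~~^^^^^^^^^^^^^^^^^^^^^^^^^^^^^^
  File "<stdin>", line 17, in f
  File "h.py", line 12, in proj
    K,d,V=cam(n,st); P=np.atleast_2d(P).astype(float)
          ~~~^^^^^^
  File "h.py", line 4, in cam
    ci=camera_info(n); f=200/np.tan(np.radians(ci['fov_y']/2))
ValueError: time passes only in moves, steps and waits
```

```bash
sed -i 's/^def cam/from functools import lru_cache\n@lru_cache\ndef CI(n): return camera_info(n)\ndef cam/; s/ci=camera_info(n)/ci=CI(n)/' h.py
python3 - <<'E'
from h import *
from scipy.optimize import least_squares
print(read_state()['time_s'])
A=np.array([[535,72],[637,165],[738,122],[622,28]])/5+[240,140]
B=np.array([[95,138],[255,82],[205,43],[40,95]])/4.5+[205,150]
def model(p):
    x,y,ph,z=p;c,s=np.cos(ph),np.sin(ph)
    return np.array([[x+c*r-s*t,y+s*r+c*t,z] for r,t in [(.169,-.06),(.169,.06),(.244,.06),(.244,-.06)]])
X0=np.array([.523,.053])
best=None
for ph in np.radians([90,105,120]):
    def f(p):
      M=model(p)[[1,0,3,2]]
      return np.r_[(proj('scene',M)-A).ravel(),(proj('side',M)-B).ravel(),(p[:2]-X0)/.003,(p[3]-.105)/.01]
    r=least_squares(f,[*X0,ph,.105])
    if best is None or r.cost<best[0]: best=(r.cost,r.x,f(r.x))
print(best[0],best[1],np.degrees(best[1][2]),best[2].round(1))
for n,p in dict(arch=(438,-25),block=(445,132.5),puck=(602,127),bar=(601,-29),bottle=(521,-76)).items():
    d=np.array(p)/1000-X0; print(n,np.degrees(np.arctan2(d[1],d[0])).round(1),np.hypot(*d).round(4))
E
```

```text
1.4
7.856400822981955 [0.52268876 0.05271109 1.80508464 0.09821469] 103.42373134393235 [-1.4 -1.8  0.6  1.   0.3  1.4  0.4 -0.1 -0.3  1.1  1.4 -0.3 -0.9 -1.3
 -0.7 -0.1 -0.1 -0.1 -0.7]
arch -137.5 0.1154
block 134.5 0.1114
puck 43.1 0.1082
bar -46.4 0.1132
bottle -90.9 0.129
```

Call:
jog_arm --steps '[{"delta_pos": [334, -672, 20], "turn": -72.6, "fingers": 100}, {"delta_pos": [334, -672, 20], "turn": -72.6, "fingers": 100}, {"delta_pos": [334, -672, 20], "turn": -72.6, "fingers": 100}, {"delta_pos": [334, -672, 20], "turn": -72.6, "fingers": 100}, {"delta_pos": [334, -672, 20], "turn": -72.6, "fingers": 100}, {"delta_pos": [334, -672, 20], "turn": -72.6, "fingers": 100}, {"delta_pos": [334, -672, 20], "turn": -72.6, "fingers": 100}, {"delta_pos": [334, -672, 20], "turn": -72.6, "fingers": 100}, {"delta_pos": [334, -672, 20], "turn": -72.6, "fingers": 100}, {"delta_pos": [334, -672, 20], "turn": -72.6, "fingers": 100}, {"delta_pos": [334, -672, 20], "turn": -72.6, "fingers": 100}, {"delta_pos": [334, -672, 20], "turn": -72.6, "fingers": 100}, {"delta_pos": [334, -672, 20], "turn": -72.6, "fingers": 100}, {"delta_pos": [334, -672, 20], "turn": -72.6, "fingers": 100}, {"delta_pos": [334, -672, 20], "turn": -72.6, "fingers": 100}, {"delta_pos": [334, -672, 20], "turn": -72.6, "fingers": 100}, {"delta_pos": [334, -672, 20], "turn": -72.6, "fingers": 100}, {"delta_pos": [334, -672, 20], "turn": -72.6, "fingers": 100}, {"delta_pos": [334, -672, 20], "turn": -72.6, "fingers": 100}, {"delta_pos": [334, -672, 20], "turn": -72.6, "fingers": 100}]'

```text
time_s: 3.07
position: [0.522, -0.0781, 0.2595]
tcp_rot: [[1.0, 0.001, 0.004], [-0.004, -0.0, 1.0], [0.001, -1.0, -0.0]]
force: [-0.2, 0.1, -0.1]
opening: 1.003
```

Run:
```python
from h import *
s=read_state(); im=capture('wrist'); cv2.imwrite('pics/w1.png',im[:,:,::-1])
print(s['time_s'],s['position'],np.round(s['tcp_rot'],3).tolist(),np.round(s['joint_positions'],1),s['qvel'])
for n in ['bottle_center','knob_grip']: print(n,[(round(float(d['confidence']),2),np.round(d['position'],3).tolist()) for d in tip_of(n,'wrist')])
```

```text
3.0667 [ 0.52204496 -0.07805586  0.25951406] [[1.0, 0.001, 0.004], [-0.004, -0.0, 1.0], [0.001, -1.0, -0.0]] [-20.6  21.3  94.7   0.   64.  -20.4] [ 2.91809889 -1.39014433  3.92218522  0.86923684  1.05860467  0.36650189]
bottle_center [(0.78, [0.441, -0.205, 0.067]), (0.77, [0.52, -0.073, 0.075]), (0.65, [0.804, -0.072, 0.065])]
knob_grip [(0.84, [0.52, 0.053, 0.14])]
```

View pics/w1.png

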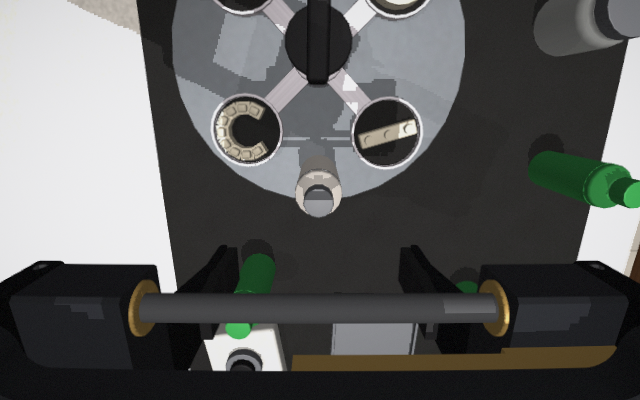

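Call:
jog_arm --steps '[{"delta_pos": [0, 1, -40], "turn": 0, "fingers": 100}, {"delta_pos": [0, 1, -80], "turn": 0, "fingers": 100}, {"delta_pos": [0, 1, -115], "turn": 0, "fingers": 100}, {"delta_pos": [0, 1, -145], "turn": 0, "fingers": 100}, {"delta_pos": [0, 1, -160], "turn": 0, "fingers": 100}, {"delta_pos": [0, 1, -164], "turn": 0, "fingers": 100}, {"delta_pos": [0, 1, -164], "turn": 0, "fingers": 100}, {"delta_pos": [0, 1, -164], "turn": 0, "fingers": 20}, {"delta_pos": [0, 1, -164], "turn": 0, "fingers": 20}, {"delta_pos": [0, 1, -164], "turn": 0, "fingers": 20}, {"delta_pos": [0, 1, -164], "turn": 0, "fingers": 20}, {"delta_pos": [0, 1, -164], "turn": 0, "fingers": 20}, {"delta_pos": [0, 1, -164], "turn": 0, "fingers": 20}, {"delta_pos": [0, 1, -164], "turn": 0, "fingers": 20}]'

```text
time_s: 4.38
position: [0.521, -0.0748, 0.0959]
tcp_rot: [[1.0, 0.001, 0.0], [-0.0, -0.0, 1.0], [0.001, -1.0, -0.0]]
force: [0.5, 0.1, 0.0]
opening: 0.554
```

Run:
```python
from h import *
s=read_state(); im=capture('wrist'); cv2.imwrite('pics/w2.png',im[:,:,::-1])
im=capture('scene'); cv2.imwrite('pics/s2.png',cv2.resize(im[100:300,140:400,::-1],None,fx=3,fy=3))
print(s['time_s'],s['position'],s['opening'],s['force'])
```

```text
4.3833 [ 0.52102928 -0.07476003  0.09586962] 0.5535109859739539 [0.46203927 0.05319013 0.01101162]
```

View pics/s2.png

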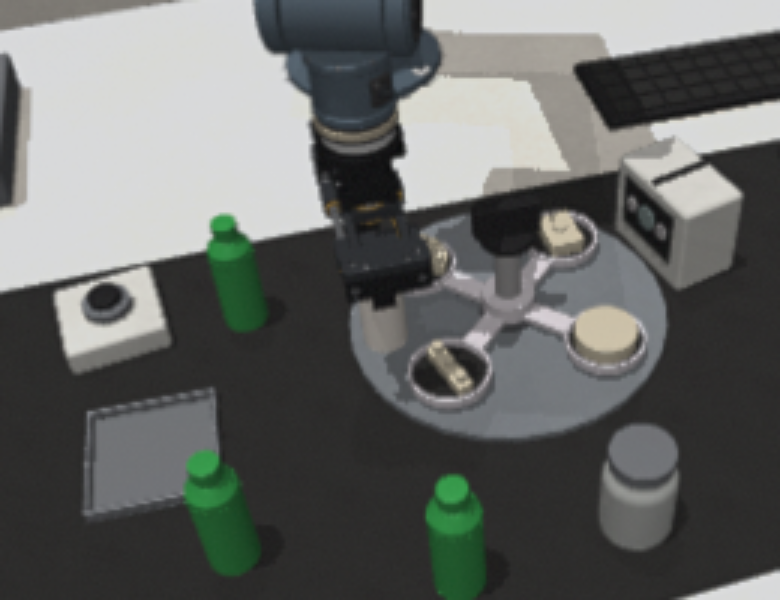

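View pics/w2.png

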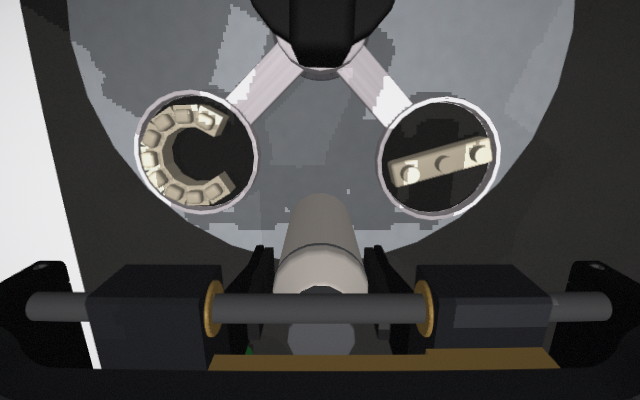

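Call:
jog_arm --steps '[{"delta_pos": [0, 0, 0], "turn": 0, "fingers": 20}, {"delta_pos": [0, 0, 0], "turn": 0, "fingers": 20}, {"delta_pos": [0, 0, 0], "turn": 0, "fingers": 20}, {"delta_pos": [0, 0, 0], "turn": 0, "fingers": 20}, {"delta_pos": [0, 0, 5], "turn": 0, "fingers": 20}, {"delta_pos": [0, 0, 15], "turn": 0, "fingers": 20}, {"delta_pos": [0, 0, 30], "turn": 0, "fingers": 20}, {"delta_pos": [0, 0, 45], "turn": 0, "fingers": 20}, {"delta_pos": [0, 0, 60], "turn": 0, "fingers": 20}, {"delta_pos": [0, 0, 60], "turn": 0, "fingers": 20}]'

```text
time_s: 5.32
position: [0.5225, -0.0751, 0.1585]
tcp_rot: [[1.0, 0.005, -0.0], [0.0, -0.002, 1.0], [0.005, -1.0, -0.002]]
force: [0.5, 0.1, -0.2]
opening: 0.496
```

Run:
```python
from h import *
s=read_state(); im=capture('side'); cv2.imwrite('pics/s3.png',cv2.resize(im[120:380,200:460,::-1],None,fx=2.3,fy=2.3))
print(s['time_s'],s['position'],s['opening'],s['force'],s['moment'])
for c in ['side','scene']:
  if c=='scene': capture('scene')
  for n in ['bottle_center','tray_in']: print(c,n,[(round(float(d['confidence']),2),np.round(d['position'],3).tolist()) for d in tip_of(n,c)])
```

```text
5.3167 [ 0.52247452 -0.07509458  0.15846049] 0.49575193308200904 [ 0.53509433  0.05838166 -0.21550497] [-0.14124473  0.01944884  0.01583216]
side bottle_center [(0.82, [0.524, -0.073, 0.14]), (0.82, [0.806, -0.069, 0.062]), (0.74, [0.728, -0.248, 0.066]), (0.68, [0.444, -0.208, 0.063])]
side tray_in [(0.82, [0.601, -0.308, 0.005])]
scene bottle_center [(0.79, [0.443, -0.206, 0.062]), (0.75, [0.799, -0.065, 0.068]), (0.69, [0.52, -0.077, 0.136]), (0.59, [0.728, -0.25, 0.069])]
scene tray_in [(0.77, [0.6, -0.312, 0.007]), (0.35, [0.589, 0.408, 0.001]), (0.23, [0.798, 0.09, 0.002])]
```

View pics/s3.png

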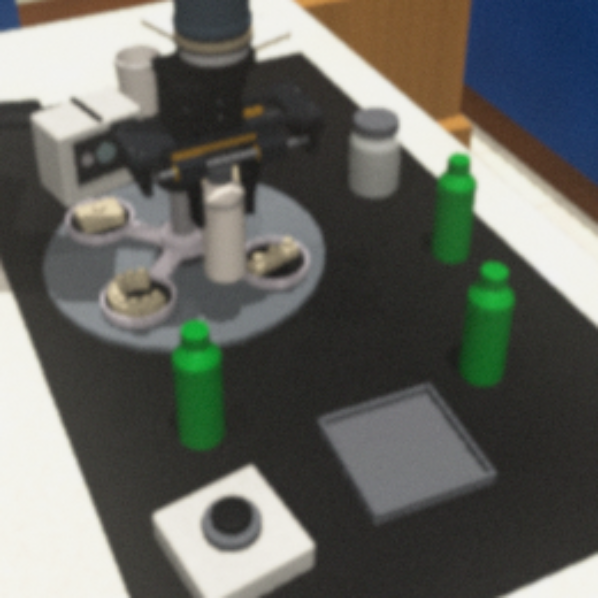

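Call:
jog_arm --steps '[{"delta_pos": [5, -15, 0], "turn": 0, "fingers": 20}, {"delta_pos": [14, -42, 0], "turn": 0, "fingers": 20}, {"delta_pos": [26, -77, 0], "turn": 0, "fingers": 20}, {"delta_pos": [38, -112, 0], "turn": 0, "fingers": 20}, {"delta_pos": [50, -147, 0], "turn": 0, "fingers": 20}, {"delta_pos": [61, -182, 0], "turn": 0, "fingers": 20}, {"delta_pos": [70, -210, 0], "turn": 0, "fingers": 20}, {"delta_pos": [77, -228, 0], "turn": 0, "fingers": 20}, {"delta_pos": [79, -235, 0], "turn": 0, "fingers": 20}, {"delta_pos": [79, -235, -8], "turn": 0, "fingers": 20}, {"delta_pos": [79, -235, -22], "turn": 0, "fingers": 20}, {"delta_pos": [79, -235, -38], "turn": 0, "fingers": 20}, {"delta_pos": [79, -235, -50], "turn": 0, "fingers": 20}, {"delta_pos": [79, -235, -58], "turn": 0, "fingers": 20}, {"delta_pos": [79, -235, -61], "turn": 0, "fingers": 20}, {"delta_pos": [79, -235, -63], "turn": 0, "fingers": 20}, {"delta_pos": [79, -235, -63], "turn": 0, "fingers": 20}]'

```text
time_s: 7.03
position: [0.6, -0.3093, 0.0925]
tcp_rot: [[1.0, -0.0, -0.0], [0.0, 0.0, 1.0], [-0.0, -1.0, 0.0]]
force: [-0.1, 0.3, -1.3]
opening: 0.497
```

Run:
```python
from h import *
s=read_state(); im=capture('side'); cv2.imwrite('pics/s4.png',cv2.resize(im[200:400,240:500,::-1],None,fx=3,fy=3))
print(s['time_s'],s['position'],s['opening'],s['force'],s['moment'])
```

```text
7.0333 [ 0.60003006 -0.30928903  0.09245955] 0.49692594680845625 [-0.05819419  0.3205157  -1.32968111] [-0.04509961  0.02279677  0.02276055]
```

View pics/s4.png

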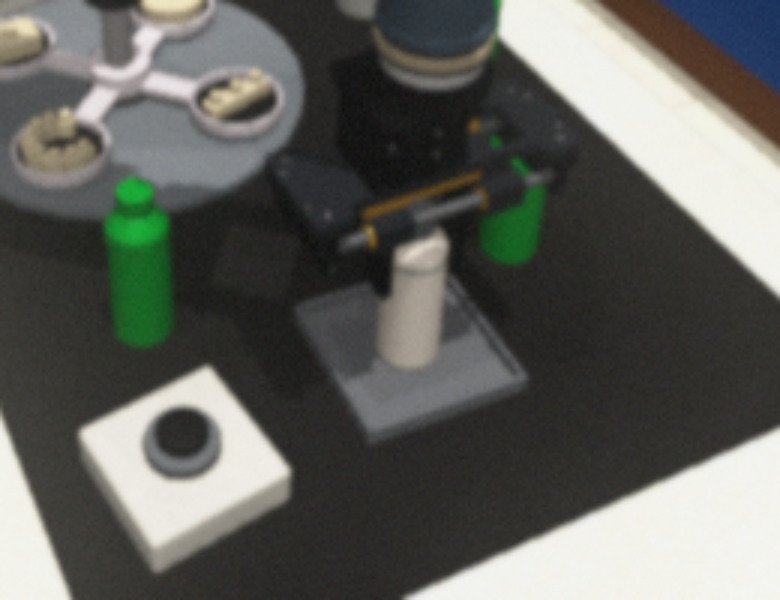

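Call:
jog_arm --steps '[{"delta_pos": [0, 0, -1], "turn": 0, "fingers": 20}, {"delta_pos": [0, 0, -2], "turn": 0, "fingers": 20}, {"delta_pos": [0, 0, -2], "turn": 0, "fingers": 20}]'

```text
time_s: 7.33
position: [0.6001, -0.3098, 0.091]
tcp_rot: [[1.0, 0.001, 0.0], [-0.0, -0.0, 1.0], [0.001, -1.0, -0.0]]
force: [-0.1, 0.2, -1.5]
opening: 0.498
```

Call:
jog_arm --steps '[{"delta_pos": [0, 0, -1], "turn": 0, "fingers": 20}, {"delta_pos": [0, 0, -2], "turn": 0, "fingers": 20}, {"delta_pos": [0, 0, -2], "turn": 0, "fingers": 20}]'

```text
time_s: 7.58
position: [0.6003, -0.31, 0.0897]
tcp_rot: [[1.0, 0.001, 0.0], [-0.0, -0.001, 1.0], [0.001, -1.0, -0.001]]
force: [-0.7, 1.4, 4.2]
opening: 0.498
```

Call:
jog_arm --steps '[{"delta_pos": [0, 0, 0], "turn": 0, "fingers": 60}, {"delta_pos": [0, 0, 0], "turn": 0, "fingers": 80}, {"delta_pos": [0, 0, 0], "turn": 0, "fingers": 90}, {"delta_pos": [0, 0, 0], "turn": 0, "fingers": 100}, {"delta_pos": [0, 0, 0], "turn": 0, "fingers": 100}, {"delta_pos": [0, 0, 10], "turn": 0, "fingers": 100}, {"delta_pos": [0, 0, 40], "turn": 0, "fingers": 100}, {"delta_pos": [0, 0, 80], "turn": 0, "fingers": 100}, {"delta_pos": [0, 0, 120], "turn": 0, "fingers": 100}, {"delta_pos": [0, 0, 160], "turn": 0, "fingers": 100}, {"delta_pos": [-15, 70, 170], "turn": 0, "fingers": 100}, {"delta_pos": [-25, 110, 170], "turn": 0, "fingers": 100}, {"delta_pos": [-40, 150, 170], "turn": 0, "fingers": 100}, {"delta_pos": [-50, 190, 170], "turn": 0, "fingers": 100}, {"delta_pos": [-60, 230, 170], "turn": 0, "fingers": 100}, {"delta_pos": [-77, 260, 170], "turn": 0, "fingers": 100}, {"delta_pos": [-77, 270, 170], "turn": 0, "fingers": 100}, {"delta_pos": [-77, 270, 170], "turn": 0, "fingers": 100}]'

```text
time_s: 9.08
position: [0.5194, -0.0339, 0.2592]
tcp_rot: [[1.0, -0.003, -0.005], [0.005, 0.003, 1.0], [-0.003, -1.0, 0.003]]
force: [-0.3, 0.4, -0.6]
opening: 0.999
```

Run:
```python
from h import *
s=read_state(); im=capture('wrist'); cv2.imwrite('pics/w5.png',im[:,:,::-1])
import pickle; pickle.dump(s,open('s5.pkl','wb'))
im=capture('scene'); cv2.imwrite('pics/s5.png',cv2.resize(im[130:330,140:400,::-1],None,fx=3,fy=3))
print(s['time_s'],s['position'],s['opening'],s['force'],s['joint_positions'],np.round(s['tcp_rot'],3).tolist())
for c in ['wrist','scene']:
  for n in ['bottle_center','knob_grip','arch_center','rotor','scanner']: print(c,n,[(round(float(d['confidence']),2),np.round(d['position'],3).tolist()) for d in tip_of(n,c)])
```

```text
9.0833 [ 0.51940078 -0.03389594  0.25916645] 0.9986842968869 [-0.32024545  0.40747314 -0.5613792 ] [-16.12071297  20.83826805  95.51366271   0.14484745  63.87262997
 -16.46399392] [[1.0, -0.003, -0.005], [0.005, 0.003, 1.0], [-0.003, -1.0, 0.003]]
wrist bottle_center [(0.67, [0.44, -0.206, 0.065]), (0.61, [0.803, -0.069, 0.062]), (0.36, [0.445, -0.024, 0.03])]
wrist knob_grip [(0.63, [0.524, 0.055, 0.138])]
wrist arch_center [(0.91, [0.444, -0.022, 0.03])]
wrist rotor [(0.91, [0.52, 0.05, 0.018])]
wrist scanner []
scene bottle_center [(0.74, [0.439, -0.207, 0.062]), (0.58, [0.602, -0.315, 0.07]), (0.58, [0.803, -0.066, 0.068]), (0.56, [0.724, -0.247, 0.07])]
scene knob_grip [(0.97, [0.526, 0.055, 0.137])]
scene arch_center [(0.52, [0.44, -0.024, 0.029])]
scene rotor [(0.63, [0.524, 0.056, 0.019])]
scene scanner []
```

View pics/s5.png

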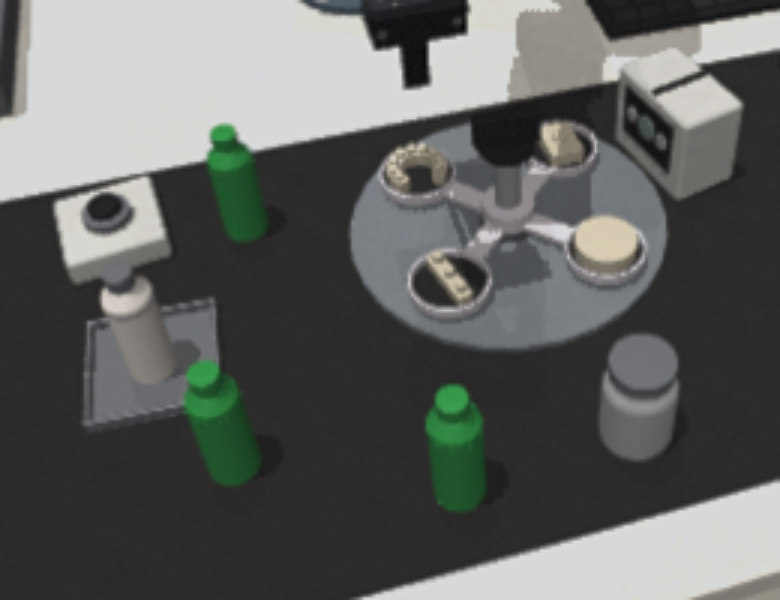

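View pics/w5.png

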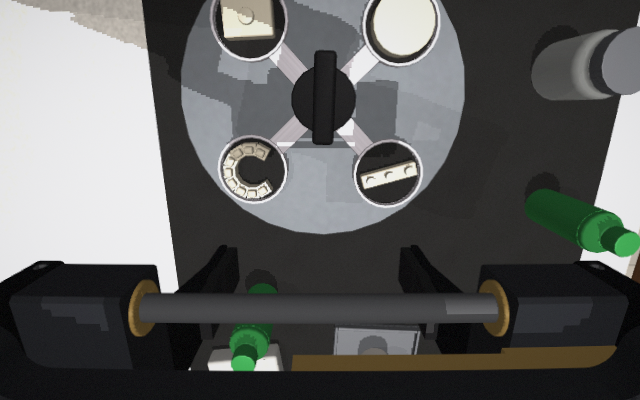

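Call:
jog_arm --steps '[{"delta_pos": [0, 30, 10], "turn": 0, "fingers": 100}, {"delta_pos": [0, 70, 20], "turn": 0, "fingers": 100}, {"delta_pos": [0, 110, 30], "turn": 0, "fingers": 100}, {"delta_pos": [0, 150, 40], "turn": 0, "fingers": 100}, {"delta_pos": [0, 180, 40], "turn": 0, "fingers": 100}, {"delta_pos": [0, 190, 40], "turn": 0, "fingers": 100}, {"delta_pos": [0, 190, 40], "turn": 0, "fingers": 100}, {"delta_pos": [0, 190, 40], "turn": 0, "fingers": 100}]'

```text
time_s: 10.35
position: [0.5227, 0.15, 0.2981]
tcp_rot: [[1.0, -0.001, -0.001], [0.001, -0.001, 1.0], [-0.001, -1.0, -0.001]]
force: [-1.3, -0.8, 0.4]
opening: 1.001
```

Run:
```python
from h import *
s=read_state(); im=capture('wrist'); cv2.imwrite('pics/w6.png',im[:,:,::-1])
import pickle; pickle.dump(s,open('s6.pkl','wb'))
print(s['time_s'],s['position'],s['joint_positions'],s['qvel'])
for c in ['wrist']:
  for n in ['knob_grip','arch_center','rotor','scanner','block_center','puck_center','bar_center']: print(c,n,[(round(float(d['confidence']),2),np.round(d['position'],3).tolist()) for d in tip_of(n,c)])
```

```text
10.35 [0.52267763 0.14995018 0.2981025 ] [ 4.26320592e+00  2.01456338e+01  8.95890882e+01 -6.74390689e-02
  7.03247642e+01  4.22379588e+00] [-1.98265312  0.02327784  0.35016769 -0.16165951 -0.04949754  0.10939884]
wrist knob_grip [(0.78, [0.522, 0.055, 0.136])]
wrist arch_center [(0.73, [0.445, -0.024, 0.031])]
wrist rotor [(0.94, [0.52, 0.051, 0.018]), (0.67, [0.524, 0.054, 0.137])]
wrist scanner []
wrist block_center [(0.61, [0.446, 0.13, 0.031])]
wrist puck_center [(0.95, [0.606, 0.132, 0.032])]
wrist bar_center [(0.68, [0.597, -0.03, 0.03])]
```

View pics/w6.png

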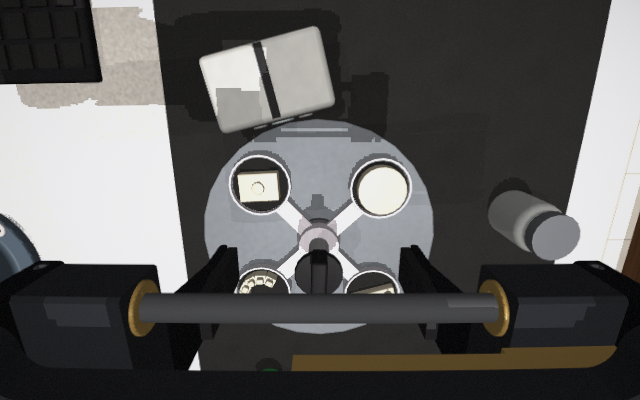

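Run:
```python
import cv2
b=cv2.imread('pics/w6.png'); cv2.imwrite('pics/c6.png',cv2.resize(b[15:145,190:345],None,fx=5,fy=4.6,interpolation=2)) if 0 else cv2.imwrite('pics/c6.png',cv2.resize(b[15:145,190:345],None,fx=4.5,fy=4.5,interpolation=2))
b=cv2.imread('pics/w5.png'); cv2.imwrite('pics/c5.png',cv2.resize(b[0:240,170:480],None,fx=2.5,fy=2.5,interpolation=2))
```

```text
(no output)
```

View pics/c6.png

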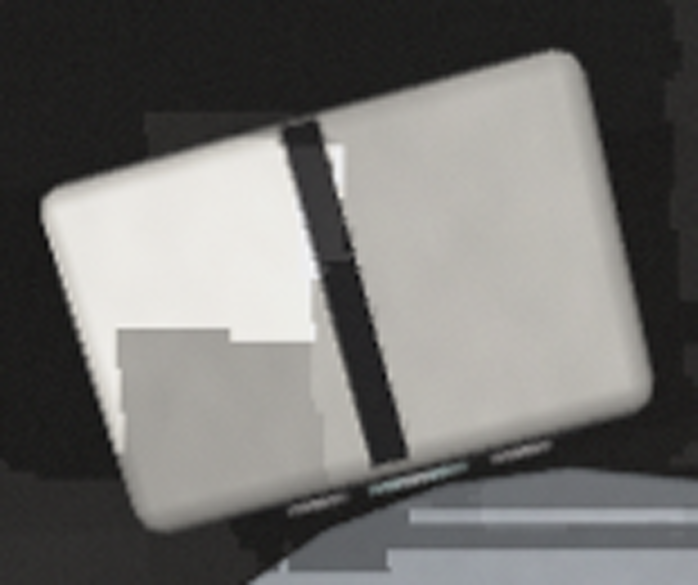

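View pics/c5.png

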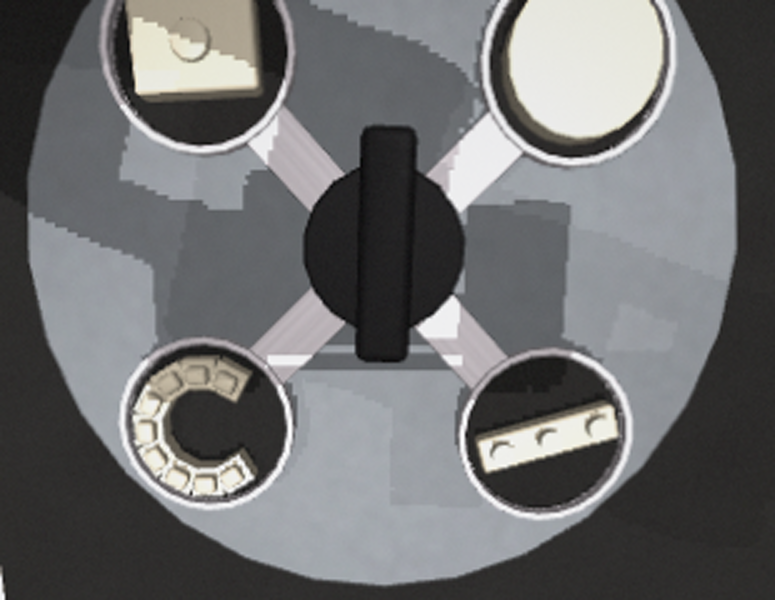

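Run:
```python
from h import *
import pickle
s5=pickle.load(open('s5.pkl','rb'));s6=pickle.load(open('s6.pkl','rb'))
c6=lambda p:np.array(p)/4.5+[190,15]
c5=lambda p:np.array(p)/2.5+[170,0]
L=unproj('wrist',c6([[301,123],[389,462]]),.105,s6); d=L[0]-L[1]; print('line',L.round(4).tolist(),np.degrees(np.arctan2(d[1],d[0])))
C=unproj('wrist',c6([[40,190],[585,45],[655,412],[138,535]]),.105,s6); print(C.round(3).tolist())
for a,b in [(1,0),(2,3)]:
  d=C[a]-C[b]; print(np.degrees(np.arctan2(d[1],d[0]))+90,np.hypot(*d[:2]))
B=unproj('wrist',c5([[390,126],[382,360]]),.154,s5); d=B[0]-B[1];print('bar',B.mean(0),np.degrees(np.arctan2(d[1],d[0])),np.hypot(*d[:2]))
T=unproj('wrist',c5([[207,422],[546,433]]),.03,s5); A=unproj('wrist',c5([[202,429]]),.044,s5)
ax=B.mean(0)[:2]; print('trays',T.round(4).tolist(),'arch',A)
for a in (ax,np.array([.523,.053])):
  for p in [*T,*A]: v=p[:2]-a; print(np.degrees(np.arctan2(v[1],v[0])).round(1),np.hypot(*v).round(4))
  v=L.mean(0)[:2]-a;print('head az',np.degrees(np.arctan2(v[1],v[0])),np.hypot(*v))
```

```text
line [[0.4654, 0.2865, 0.105], [0.4812, 0.2185, 0.105]] 103.04083803845072
[[0.41, 0.274, 0.105], [0.524, 0.301, 0.105], [0.539, 0.229, 0.105], [0.425, 0.203, 0.105]]
103.22301850868787 0.11709456124225083
102.76714666946212 0.11734924573749748
bar [0.52304911 0.0516481  0.154     ] 88.41028697660182 0.06420309801929626
trays [[0.4438, -0.0224, 0.03], [0.5985, -0.0269, 0.03]] arch [[ 0.44422485 -0.02292661  0.044     ]]
-137.0 0.1085
-46.2 0.1089
-136.6 0.1085
head az 103.91613272764158 0.20694675476137842
-136.4 0.1094
-46.6 0.1099
-136.1 0.1094
head az 103.99344568964696 0.20562291258076937
```

Call:
jog_arm --steps '[{"delta_pos": [0, -30, -10], "turn": -2, "fingers": 100}, {"delta_pos": [0, -65, -30], "turn": -2, "fingers": 100}, {"delta_pos": [0, -90, -60], "turn": -2, "fingers": 100}, {"delta_pos": [0, -97, -90], "turn": -2, "fingers": 100}, {"delta_pos": [0, -97, -115], "turn": -2, "fingers": 100}, {"delta_pos": [0, -97, -135], "turn": -2, "fingers": 70}, {"delta_pos": [0, -97, -150], "turn": -2, "fingers": 60}, {"delta_pos": [0, -97, -156], "turn": -2, "fingers": 50}, {"delta_pos": [0, -97, -156], "turn": -2, "fingers": 40}, {"delta_pos": [0, -97, -156], "turn": -2, "fingers": 0}, {"delta_pos": [0, -97, -156], "turn": -2, "fingers": 0}, {"delta_pos": [0, -97, -156], "turn": -2, "fingers": 0}, {"delta_pos": [0, -97, -156], "turn": -2, "fingers": 0}, {"delta_pos": [0, -97, -156], "turn": -2, "fingers": 0}, {"delta_pos": [0, -97, -156], "turn": -2, "fingers": 0}, {"delta_pos": [0, -97, -156], "turn": -2, "fingers": 0}]'

```text
time_s: 12.08
position: [0.523, 0.0534, 0.1428]
tcp_rot: [[0.999, 0.001, 0.035], [-0.035, -0.0, 0.999], [0.001, -1.0, -0.0]]
force: [0.1, 1.0, 0.6]
opening: 0.248
```

Run:
```python
from h import *
s=read_state(); im=capture('wrist'); cv2.imwrite('pics/w7.png',im[:,:,::-1])
print(s['time_s'],s['position'],s['opening'],s['force'],s['moment'],s['joint_positions'])
```

```text
12.0833 [0.52300963 0.05340631 0.14284042] 0.24788773412919246 [0.08769826 1.00507102 0.56878153] [-0.03424233 -0.01063635 -0.02216934] [-6.35882057e+00  3.07800958e+01  1.01535970e+02  9.40355272e-04
  4.76549263e+01 -4.35849788e+00]
```

View pics/w7.png

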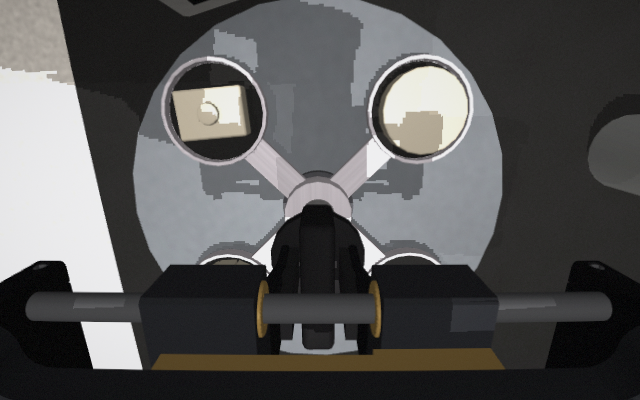

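Not fully closed yet (0.248); I let it close, then start the turn slowly.

Call:
jog_arm --steps '[{"delta_pos": [0, 0, 0], "turn": 0, "fingers": 0}, {"delta_pos": [0, 0, 0], "turn": 0, "fingers": 0}, {"delta_pos": [0, 0, 0], "turn": 0, "fingers": 0}, {"delta_pos": [0, 0, 0], "turn": 0, "fingers": 0}, {"delta_pos": [0, 0, 0], "turn": -1, "fingers": 0}, {"delta_pos": [0, 0, 0], "turn": -3, "fingers": 0}, {"delta_pos": [0, 0, 0], "turn": -6, "fingers": 0}, {"delta_pos": [0, 0, 0], "turn": -10, "fingers": 0}, {"delta_pos": [0, 0, 0], "turn": -14, "fingers": 0}, {"delta_pos": [0, 0, 0], "turn": -18, "fingers": 0}, {"delta_pos": [0, 0, 0], "turn": -20, "fingers": 0}]'

```text
time_s: 13.05
position: [0.5228, 0.0533, 0.1427]
tcp_rot: [[0.926, -0.0, 0.378], [-0.378, -0.0, 0.926], [-0.0, -1.0, -0.0]]
force: [-1.1, 0.8, 4.3]
opening: 0.182
```

Call:
jog_arm --steps '[{"delta_pos": [0, 0, 0], "turn": -2, "fingers": 0}, {"delta_pos": [0, 0, 0], "turn": -5, "fingers": 0}, {"delta_pos": [0, 0, 0], "turn": -9, "fingers": 0}, {"delta_pos": [0, 0, 0], "turn": -14, "fingers": 0}, {"delta_pos": [0, 0, 0], "turn": -20, "fingers": 0}, {"delta_pos": [0, 0, 0], "turn": -26, "fingers": 0}, {"delta_pos": [0, 0, 0], "turn": -32, "fingers": 0}, {"delta_pos": [0, 0, 0], "turn": -38, "fingers": 0}, {"delta_pos": [0, 0, 0], "turn": -44, "fingers": 0}, {"delta_pos": [0, 0, 0], "turn": -50, "fingers": 0}, {"delta_pos": [0, 0, 0], "turn": -56, "fingers": 0}, {"delta_pos": [0, 0, 0], "turn": -62, "fingers": 0}, {"delta_pos": [0, 0, 0], "turn": -68, "fingers": 0}, {"delta_pos": [0, 0, 0], "turn": -74, "fingers": 0}, {"delta_pos": [0, 0, 0], "turn": -80, "fingers": 0}, {"delta_pos": [0, 0, 0], "turn": -86, "fingers": 0}, {"delta_pos": [0, 0, 0], "turn": -91, "fingers": 0}, {"delta_pos": [0, 0, 0], "turn": -96, "fingers": 0}, {"delta_pos": [0, 0, 0], "turn": -99, "fingers": 0}, {"delta_pos": [0, 0, 0], "turn": -100, "fingers": 0}]'

```text
time_s: 14.72
position: [0.5233, 0.052, 0.1427]
tcp_rot: [[-0.532, 0.001, 0.847], [-0.847, -0.002, -0.532], [0.002, -1.0, 0.002]]
force: [-1.4, -4.5, 3.9]
opening: 0.181
```

Call:
jog_arm --steps '[{"delta_pos": [0, 0, 0], "turn": 0, "fingers": 0}, {"delta_pos": [0, 0, 0], "turn": 0, "fingers": 0}]'

```text
time_s: 14.88
position: [0.5233, 0.052, 0.1427]
tcp_rot: [[-0.53, 0.001, 0.848], [-0.848, -0.002, -0.53], [0.001, -1.0, 0.002]]
force: [-2.4, -5.0, 3.6]
opening: 0.182
```

Run:
```python
from h import *
import pickle
s=read_state(); pickle.dump(s,open('s8.pkl','wb'))
R=s['tcp_rot'];print(s['time_s'],s['position'],s['force'],s['joint_positions'],np.degrees(np.arctan2(R[1][0],R[0][0])))
for c in ['scene','side']:
  im=capture(c); cv2.imwrite(f'pics/{c}8.png',im[:,:,::-1])
  for n in ['arch_center','block_center','puck_center','bar_center']: print(c,n,[(round(float(d['confidence']),2),np.round(d['position'],3).tolist()) for d in tip_of(n,c)])
a=cv2.imread('pics/scene8.png')[140:260,240:400]; b=cv2.imread('pics/side8.png')[150:280,205:365]
cv2.imwrite('pics/c8.png',np.hstack([cv2.resize(a,(400,300),interpolation=2),cv2.resize(b,(370,300),interpolation=2)]))
```

```text
14.8833 [0.52329204 0.05203579 0.14269622] [-2.37441777 -4.97953423  3.55163292] [ -6.44002115  30.80326598 101.51903748  -0.16091961  47.6269211
 115.69105864] -122.02275213467414
scene arch_center [(0.47, [0.498, 0.158, 0.032])]
scene block_center [(0.75, [0.627, 0.08, 0.035])]
scene puck_center [(0.87, [0.55, -0.057, 0.029])]
scene bar_center [(0.7, [0.417, 0.029, 0.03])]
side arch_center [(0.53, [0.494, 0.16, 0.03])]
side block_center [(0.53, [0.601, -0.304, 0.002]), (0.46, [0.628, 0.077, 0.031])]
side puck_center [(0.74, [0.546, -0.052, 0.032]), (0.16, [0.523, 0.054, 0.136])]
side bar_center [(0.61, [0.419, 0.026, 0.033])]
```

View pics/c8.png

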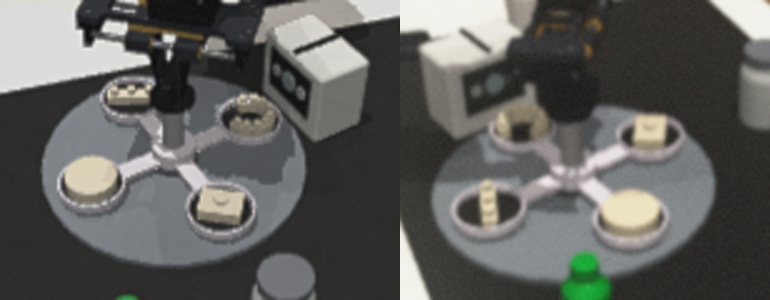

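Call:
jog_arm --steps '[{"delta_pos": [0, 0, 0], "turn": 0, "fingers": 25}, {"delta_pos": [0, 0, 0], "turn": 0, "fingers": 40}, {"delta_pos": [0, 0, 0], "turn": 0, "fingers": 60}, {"delta_pos": [0, 0, 0], "turn": 0, "fingers": 60}, {"delta_pos": [0, 0, 10], "turn": 0, "fingers": 60}, {"delta_pos": [0, 0, 35], "turn": 0, "fingers": 60}, {"delta_pos": [0, 0, 70], "turn": 0, "fingers": 60}, {"delta_pos": [0, 0, 105], "turn": 7, "fingers": 60}, {"delta_pos": [0, 0, 140], "turn": 14, "fingers": 60}, {"delta_pos": [0, 20, 156], "turn": 21, "fingers": 60}, {"delta_pos": [0, 40, 156], "turn": 28, "fingers": 60}, {"delta_pos": [0, 60, 156], "turn": 35, "fingers": 60}, {"delta_pos": [0, 80, 156], "turn": 42, "fingers": 60}, {"delta_pos": [0, 97, 156], "turn": 49, "fingers": 60}, {"delta_pos": [0, 97, 156], "turn": 56, "fingers": 60}, {"delta_pos": [0, 97, 156], "turn": 63, "fingers": 60}, {"delta_pos": [0, 97, 156], "turn": 70, "fingers": 60}, {"delta_pos": [0, 97, 156], "turn": 77, "fingers": 60}, {"delta_pos": [0, 97, 156], "turn": 84, "fingers": 60}, {"delta_pos": [0, 97, 156], "turn": 91, "fingers": 60}]'

```text
time_s: 17.05
position: [0.5228, 0.1506, 0.2992]
tcp_rot: [[0.86, 0.001, 0.51], [-0.51, 0.0, 0.86], [0.0, -1.0, 0.001]]
force: [-0.8, 0.0, 0.4]
opening: 0.596
```

Call:
jog_arm --steps '[{"delta_pos": [0, 0, 0], "turn": 7, "fingers": 60}, {"delta_pos": [0, 0, 0], "turn": 14, "fingers": 60}, {"delta_pos": [0, 0, 0], "turn": 21, "fingers": 60}, {"delta_pos": [0, 0, 0], "turn": 27, "fingers": 60}, {"delta_pos": [0, 0, 0], "turn": 31, "fingers": 60}, {"delta_pos": [0, 0, 0], "turn": 31, "fingers": 60}, {"delta_pos": [0, 0, 0], "turn": 31, "fingers": 60}]'

```text
time_s: 17.63
position: [0.5228, 0.1505, 0.2991]
tcp_rot: [[1.0, 0.001, 0.002], [-0.002, 0.0, 1.0], [0.001, -1.0, 0.0]]
force: [0.5, -0.5, -0.8]
opening: 0.601
```

Run:
```python
from h import *
import pickle
s=read_state(); pickle.dump(s,open('s9.pkl','wb'))
R=s['tcp_rot'];print(s['time_s'],s['position'],s['force'],s['joint_positions'],np.degrees(np.arctan2(R[1][0],R[0][0])),s['qvel'])
for c in ['wrist']:
  im=capture(c); cv2.imwrite(f'pics/{c}9.png',im[:,:,::-1])
  for n in ['arch_center','rotor','knob_grip','scan_button_top']: print(c,n,[(round(float(d['confidence']),2),np.round(d['position'],3).tolist()) for d in tip_of(n,c)])
a=cv2.imread('pics/wrist9.png')[10:290,180:450]
cv2.imwrite('pics/c9.png',cv2.resize(a,None,fx=2.1,fy=2.1,interpolation=2))
```

```text
17.6333 [0.52283948 0.15051693 0.29908234] [ 0.53209484 -0.47871199 -0.76163217] [4.28458358e+00 2.00683518e+01 8.95436960e+01 7.32319776e-03
 7.03526029e+01 4.39188117e+00] -0.1097606494582681 [ 0.02190549  0.19181672  0.03171856  0.04698333 -0.25773522  0.08426462]
wrist arch_center [(0.84, [0.499, 0.16, 0.03])]
wrist rotor [(0.95, [0.523, 0.053, 0.015])]
wrist knob_grip [(0.92, [0.522, 0.055, 0.14])]
wrist scan_button_top []
```

View pics/c9.png

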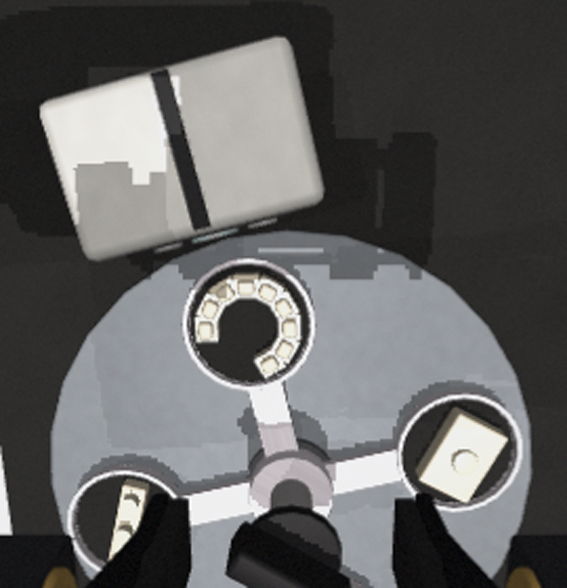

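Run:
```python
from h import *
import pickle
s=pickle.load(open('s9.pkl','rb'))
q=lambda p:np.array(p)/2.1+[180,10]
U=lambda p,z:unproj('wrist',q(p),z,s)
L=U([[160,72],[202,227]],.105); A=U([[248,328]],.044)[0]; T=U([[249,324.5]],.03)[0]; 
im=cv2.imread('pics/wrist9.png')
# deck circle: edge points on upper half found by hand
P=U([[50,440],[531,445],[290,230],[65,365],[120,295],[515,370],[470,300],[400,254],[65,500]],.010)[:,:2]
M=np.c_[2*P,np.ones(len(P))]; sol=np.linalg.lstsq(M,(P**2).sum(1),rcond=None)[0]; print('deck',sol[:2],np.sqrt(sol[2]+sol[0]**2+sol[1]**2))
for ax in (sol[:2],np.array([.523,.053])):
  for n,p in (('arch',A),('tray',T),('headline in',L[1]),('out',L[0])): v=p[:2]-ax; print(n,p.round(4),np.degrees(np.arctan2(v[1],v[0])).round(2),np.hypot(*v).round(4))
d=L[0]-L[1];print('line dir',np.degrees(np.arctan2(d[1],d[0])))
```

```text
deck [0.52295778 0.05596254] 0.15919375413197348
arch [0.4982 0.1599 0.044 ] 103.38 0.1069
tray [0.498  0.1595 0.03  ] 103.56 0.1065
headline in [0.4814 0.219  0.105 ] 104.29 0.1682
out [0.4653 0.286  0.105 ] 104.06 0.2372
arch [0.4982 0.1599 0.044 ] 103.05 0.1097
tray [0.498  0.1595 0.03  ] 103.22 0.1094
headline in [0.4814 0.219  0.105 ] 104.06 0.1711
out [0.4653 0.286  0.105 ] 103.9 0.2401
line dir 103.49363926209408
```

Call:
jog_arm --steps '[{"delta_pos": [-106, -492, -40], "turn": 0, "fingers": 0}, {"delta_pos": [-106, -492, -40], "turn": 0, "fingers": 0}, {"delta_pos": [-106, -492, -40], "turn": 0, "fingers": 0}, {"delta_pos": [-106, -492, -40], "turn": 0, "fingers": 0}, {"delta_pos": [-106, -492, -40], "turn": 0, "fingers": 0}, {"delta_pos": [-106, -492, -40], "turn": 0, "fingers": 0}, {"delta_pos": [-106, -492, -40], "turn": 0, "fingers": 0}, {"delta_pos": [-106, -492, -40], "turn": 0, "fingers": 0}, {"delta_pos": [-106, -492, -40], "turn": 0, "fingers": 0}, {"delta_pos": [-106, -492, -40], "turn": 0, "fingers": 0}, {"delta_pos": [-106, -492, -40], "turn": 0, "fingers": 0}, {"delta_pos": [-106, -492, -40], "turn": 0, "fingers": 0}, {"delta_pos": [-106, -492, -40], "turn": 0, "fingers": 0}, {"delta_pos": [-106, -492, -40], "turn": 0, "fingers": 0}, {"delta_pos": [-106, -492, -40], "turn": 0, "fingers": 0}, {"delta_pos": [-106, -492, -40], "turn": 0, "fingers": 0}, {"delta_pos": [-106, -492, -40], "turn": 0, "fingers": 0}]'

```text
time_s: 19.3
position: [0.4173, -0.3398, 0.2587]
tcp_rot: [[1.0, -0.0, -0.002], [0.002, 0.001, 1.0], [-0.0, -1.0, 0.001]]
force: [0.6, 1.1, 0.4]
opening: 0.004
```

Run:
```python
from h import *
s=read_state()
print(s['time_s'],s['position'],s['opening'],s['force'],s['joint_positions'].round(1))
for c in ['wrist','side','scene']:
  im=capture(c); cv2.imwrite(f'pics/{c}10.png',im[:,:,::-1])
  for n in ['scan_button_top']: print(c,n,[(round(float(d['confidence']),2),np.round(d['position'],4).tolist()) for d in tip_of(n,c)])
```

```text
19.3 [ 0.41727592 -0.33977154  0.25867588] 0.004043668783358426 [0.56178587 1.06627409 0.44858421] [-51.1  22.2  93.3   0.   64.6 -51.2]
wrist scan_button_top [(0.69, [0.4155, -0.3385, 0.055])]
side scan_button_top [(0.72, [0.4016, 0.4554, -0.0014]), (0.66, [0.4203, -0.3404, 0.0497])]
scene scan_button_top [(0.39, [0.4151, -0.3402, 0.0511])]
```

View pics/wrist10.png

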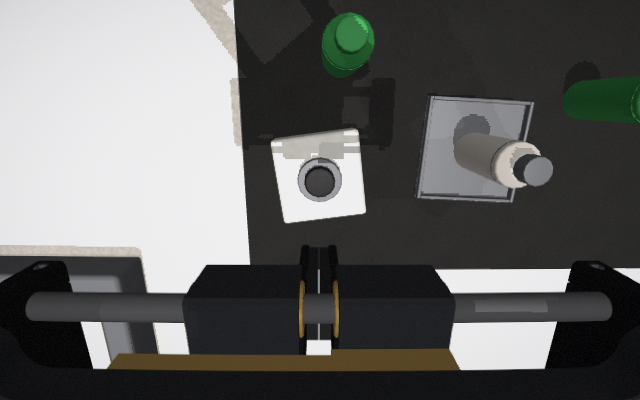

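View pics/side10.png

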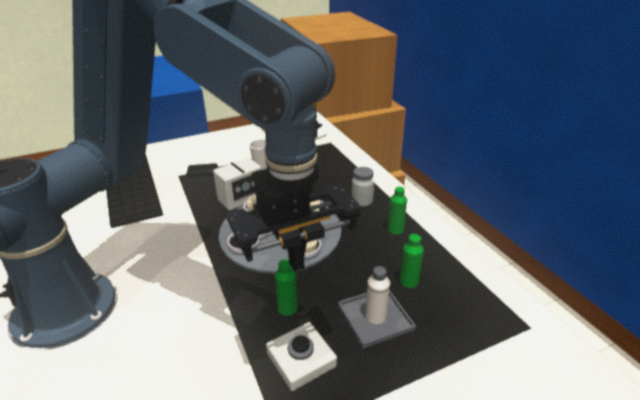

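Call:
jog_arm --steps '[{"delta_pos": [0, 2, -40], "turn": 0, "fingers": 0}, {"delta_pos": [0, 2, -80], "turn": 0, "fingers": 0}, {"delta_pos": [0, 2, -120], "turn": 0, "fingers": 0}, {"delta_pos": [0, 2, -150], "turn": 0, "fingers": 0}, {"delta_pos": [0, 2, -170], "turn": 0, "fingers": 0}, {"delta_pos": [0, 2, -180], "turn": 0, "fingers": 0}, {"delta_pos": [0, 2, -183], "turn": 0, "fingers": 0}, {"delta_pos": [0, 2, -183], "turn": 0, "fingers": 0}, {"delta_pos": [0, 2, -183], "turn": 0, "fingers": 0}]'

```text
time_s: 20.35
position: [0.4177, -0.3404, 0.0766]
tcp_rot: [[1.0, 0.002, 0.0], [-0.0, -0.002, 1.0], [0.002, -1.0, -0.002]]
force: [-0.2, -0.3, -0.3]
opening: 0.006
```

Run:
```python
from h import *
s=read_state()
print(s['time_s'],s['position'],s['opening'],s['force'])
ims=[capture(c)[:,:,::-1] for c in ['side','scene']]
cv2.imwrite('pics/c11.png',np.hstack([cv2.resize(ims[0][280:400,240:360],(390,390),interpolation=2),cv2.resize(ims[1][150:270,130:250],(390,390),interpolation=2)]))
```

```text
20.35 [ 0.41765607 -0.34038618  0.07664815] 0.00607977180255358 [-0.1731917  -0.26951986 -0.3009403 ]
```

View pics/c11.png

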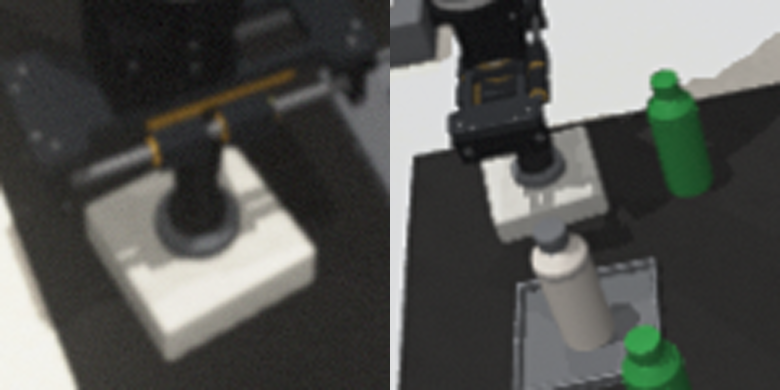

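Fingers are centred over the button; press in small steps.

Call:
jog_arm --steps '[{"delta_pos": [0, 0, -2], "turn": 0, "fingers": 0}, {"delta_pos": [0, 0, -4], "turn": 0, "fingers": 0}, {"delta_pos": [0, 0, -6], "turn": 0, "fingers": 0}, {"delta_pos": [0, 0, -7], "turn": 0, "fingers": 0}, {"delta_pos": [0, 0, -7], "turn": 0, "fingers": 0}]'

```text
time_s: 20.87
position: [0.4171, -0.3398, 0.0686]
tcp_rot: [[1.0, 0.0, 0.0], [-0.0, -0.0, 1.0], [0.0, -1.0, -0.0]]
force: [0.2, -0.0, 2.3]
opening: 0.004
```

Call:
jog_arm --steps '[{"delta_pos": [0, 0, -1], "turn": 0, "fingers": 0}, {"delta_pos": [0, 0, -2], "turn": 0, "fingers": 0}, {"delta_pos": [0, 0, -3], "turn": 0, "fingers": 0}, {"delta_pos": [0, 0, -3], "turn": 0, "fingers": 0}]'

```text
time_s: 21.2
position: [0.4171, -0.3398, 0.0655]
tcp_rot: [[1.0, 0.0, 0.0], [-0.0, -0.0, 1.0], [0.0, -1.0, -0.0]]
force: [0.9, 0.1, 2.7]
opening: 0.006
```

Call:
jog_arm --steps '[{"delta_pos": [0, 0, -1], "turn": 0, "fingers": 0}, {"delta_pos": [0, 0, -2], "turn": 0, "fingers": 0}, {"delta_pos": [0, 0, -2], "turn": 0, "fingers": 0}]'

```text
time_s: 21.45
position: [0.4171, -0.3398, 0.0636]
tcp_rot: [[1.0, 0.0, 0.0], [-0.0, -0.0, 1.0], [0.0, -1.0, -0.0]]
force: [-0.5, 0.6, 3.9]
opening: 0.009
```

Call:
jog_arm --steps '[{"delta_pos": [0, 0, -1], "turn": 0, "fingers": 0}, {"delta_pos": [0, 0, -2], "turn": 0, "fingers": 0}, {"delta_pos": [0, 0, -2], "turn": 0, "fingers": 0}, {"delta_pos": [0, 0, -2], "turn": 0, "fingers": 0}]'

```text
time_s: 21.78
position: [0.4171, -0.3398, 0.0632]
tcp_rot: [[1.0, 0.001, -0.0], [0.0, -0.001, 1.0], [0.001, -1.0, -0.001]]
force: [-2.2, 1.6, 15.6]
opening: 0.009
```

Call:
jog_arm --steps '[{"delta_pos": [0, 0, 5], "turn": 0, "fingers": 0}, {"delta_pos": [0, 0, 20], "turn": 0, "fingers": 0}, {"delta_pos": [0, 0, 55], "turn": 0, "fingers": 0}, {"delta_pos": [0, 0, 95], "turn": 0, "fingers": 0}, {"delta_pos": [0, 0, 135], "turn": 0, "fingers": 0}, {"delta_pos": [0, 0, 175], "turn": 0, "fingers": 0}, {"delta_pos": [0, 0, 200], "turn": 0, "fingers": 0}, {"delta_pos": [0, 0, 200], "turn": 0, "fingers": 0}, {"delta_pos": [0, 0, 200], "turn": 0, "fingers": 0}]'

```text
time_s: 22.53
position: [0.4172, -0.3399, 0.2627]
tcp_rot: [[1.0, 0.002, 0.0], [-0.0, -0.002, 1.0], [0.002, -1.0, -0.002]]
force: [-0.5, 0.6, -1.2]
opening: 0.007
```

Run:
```python
from h import *
s=read_state()
print(s['time_s'],s['position'],s['force'])
for c in ['side','scene']:
  im=capture(c); cv2.imwrite(f'pics/{c}12.png',im[:,:,::-1])
  for n in ['arch_center','rotor','bottle_center','jar','cup','mouse','scan_button_top']: print(c,n,[(round(float(d['confidence']),2),np.round(d['position'],3).tolist()) for d in tip_of(n,c)])
```

```text
22.5333 [ 0.41718208 -0.33987667  0.26270177] [-0.4774025   0.60115943 -1.15826164]
side arch_center [(0.67, [0.498, 0.161, 0.031]), (0.65, [0.548, -0.052, 0.032])]
side rotor [(0.84, [0.522, 0.051, 0.019]), (0.41, [0.42, -0.341, 0.052])]
side bottle_center [(0.91, [0.725, -0.25, 0.066]), (0.83, [0.806, -0.072, 0.065]), (0.73, [0.443, -0.208, 0.06]), (0.71, [0.598, -0.31, 0.075])]
side jar []
side cup [(0.86, [0.589, 0.405, -0.0])]
side mouse [(0.86, [0.401, 0.455, -0.0])]
side scan_button_top [(0.48, [0.418, -0.342, 0.054])]
scene arch_center [(0.69, [0.499, 0.157, 0.031])]
scene rotor [(0.69, [0.521, 0.055, 0.019])]
scene bottle_center [(0.66, [0.6, -0.314, 0.071]), (0.66, [0.728, -0.25, 0.07]), (0.63, [0.805, -0.068, 0.071]), (0.61, [0.44, -0.207, 0.062])]
scene jar [(0.71, [0.602, -0.312, 0.069]), (0.64, [0.795, 0.086, 0.005]), (0.45, [0.627, 0.078, 0.033])]
scene cup [(0.78, [0.588, 0.409, -0.002])]
scene mouse [(0.78, [0.409, 0.452, 0.003])]
scene scan_button_top [(0.54, [0.416, -0.341, 0.052])]
```

View pics/scene12.png

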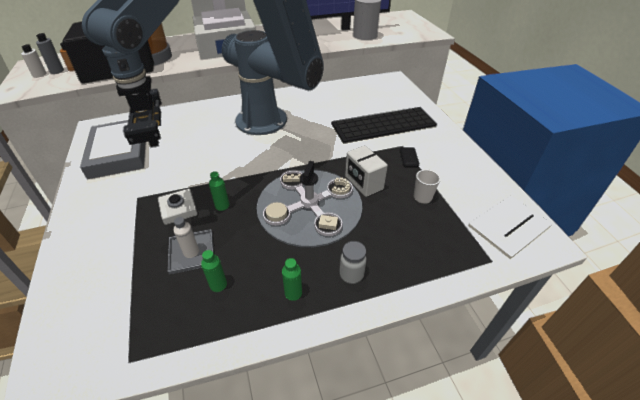

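The picture shows the bottle upright in the tray (185,240), the arch print (340,187) in front of the head (366,170), all four prints in their trays, and the jar, cup and mouse where they were.

```bash
python3 -c "
from rig import *
print(hand_in())"
```

```text
the job is handed in; nothing more can be done
None
```

The job is done and handed in at about 23 s on the robot's clock. No verdict came back.

- **Bottle:** I lifted the white bottle off the deck and stood it in the drip tray. The last pictures show it upright at about (0.600, -0.311), near the tray's centre.
- **Carousel:** I turned it 120° clockwise by its knob, which was the shorter way. All four prints stayed in their trays.
- **Alignment:** In the close wrist picture the arch is at 103.1–103.4° and the scan head at 103.5–104.3°, so they agree to about 1°. The two fixed cameras put the arch at about 102–104°, within their 4 mm accuracy.
- **Scan button:** I pressed it until it stopped, about 6 mm down, with the force rising to 15.6 N. I then released it and backed the arm away.
- **Bystanders:** The jar, cup and mouse read the same as at the start to within the networks' accuracy.

In the final check the network missed the jar in the side picture. In the scene picture it first called the bottle a jar, and its second answer put the jar within 3 mm of where it started. No other check failed.

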